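# Assemble a power converter: module, end cap and clamp

### The job

Finish the power converter whose aluminium housing stands open in the assembly fixture. Three power modules stand in the black rack: take the one that fits the housing closely, slide it all the way down into the housing with its black inlet block on top, without letting it drop, then fit the black end cap over the inlet block and squarely down onto the housing, and push the toggle clamp's handle fully down so that the clamp holds the cap for screwing. Leave the housing in its nest, the other two modules standing in the rack, and the screwdriver, screw bin and tape roll where they are.

Things in the scene. Friction and masses are not known exactly. Their poses are not given: they have to be found in the camera images.
- fixture: Fixed aluminium base plate 110 x 190 x 10 mm on the bench; black nest 20 mm high on it round the housing's foot (inside 44 x 68, outside 60 x 84 mm); on its -y side a dark steel riser, top 94 mm above the bench (y -54 to -118 mm, 36 wide), carrying a toggle clamp. Origin: on the bench, on the nest's vertical axis; housing's long side along y.
- housing: Bare extruded aluminium rectangular tube 42 (x) x 66 (y) x 80 mm high, walls 3 mm, 4 mm bottom plate, open top with chamfered mouth; cavity 36 x 60 mm. Stands loose in the nest on the 10 mm base plate: rim 90 mm above the bench. Origin: centre of underside, z up.
- rack: Fixed black open-topped rack 189 (x) x 82 (y) x 45 mm high, walls and floor 3 mm, three compartments in a row along its x, 62 mm apart. Origin: centre of underside.
- module_fit: Fits: aluminium U-bracket 57 mm wide (y), 33 deep (x), 67 high, open on +x; black inlet block 16 (x) x 30 (y) mm centred on top, 67 to 104 mm above the underside (grip it there). Upright in one of the rack's compartments, which one varies; 0.18 kg. Origin: centre of underside, z up. 1.5 mm play a side in the housing; home = underside 4 mm above the housing's. Either way round.
- module_narrow: Look-alike, too narrow: aluminium U-bracket 45 mm wide (y), 33 deep (x), 67 high, open on +x; black inlet block 16 (x) x 30 (y) mm centred on top, 67 to 104 mm above the underside (grip it there). Upright in one of the rack's compartments, which one varies; 0.18 kg. Origin: centre of underside, z up.
- module_wide: Look-alike, too wide: aluminium U-bracket 69 mm wide (y), 33 deep (x), 67 high, open on +x; black inlet block 16 (x) x 30 (y) mm centred on top, 67 to 104 mm above the underside (grip it there). Upright in one of the rack's compartments, which one varies; 0.18 kg. Origin: centre of underside, z up.
- cap: Loose black end cap, right way up on the bench: 52 (x) x 76 (y) x 12 mm high; 4 mm top plate with central window 22 x 36 mm (inlet block passes, 3 mm play a side); skirt 3 mm thick, 8 deep, 46 x 70 inside, goes round the housing's rim (2 mm play a side). Seated: underside 72 mm above the housing's. Either way round. 0.05 kg. Origin: centre of underside, z up.
- clamp (a joint): Handle angle above level, rad: 0 = fully down at its stop (clamped), about 1.0 to 1.1 at the start (open). Pushing the handle down swings a forked arm with two rubber tips onto the cap, both sides of the inlet block. Friction 0.12 N m (2 to 3 N at the grip), no spring: it stays where left.
- clamp_hinge (a point): On the handle's hinge axis (along the fixture's x), 100 mm from the nest axis towards the fixture's -y, 112 mm above the bench. The handle points from it to the fixture's -y, level when clamped, rising with the joint angle.
- clamp_grip (a point): Middle of the handle's round black grip, 15 mm thick, reaching from 38 to 98 mm from the hinge; this point is 68 mm from the hinge.
- screwdriver: Bystander: screwdriver, 180 mm long, lying on the bench beyond the work.
- screw_bin: Bystander: blue bin of screws, 80 x 80 x 40 mm, near the robot on its right.
- tape_roll: Bystander: roll of tape, 72 mm across, 24 mm high, left of the rack.
Things that resemble listed ones, but are neither listed nor needed, are in the scene too. Leave any orange look-alike of the module_fit alone.

How it is judged:
By the outcome, as a careful person would: the job done as asked, in the order asked, and still so for the second after the job is handed in, with the robot touching nothing.
It also fails if it takes over 67 s, if anything falls off the work surface, if the arm or the gripper's body presses on something with over 40 N, if the wrist force passes 120 N, or if a joint passes its speed limit or range.

### The arm

A 7-joint arm with a two-finger parallel gripper is mounted at the origin on the work surface. World frame = base frame: x ahead of the robot, y to its left, z up, the work surface at z = 0. Lengths are in m, angles in rad, forces in N, time in s.
With the tool pointing down it reaches from about 0.4 to 0.875 m from the base axis. Payload 19.3 kg.
Tool frame: the origin (TCP) lies at the very end of the fingers, on their centre line; the grasp point (between the pads) lies bot.grasp_offset behind it (bot.grasp_offset is the distance from the TCP to the grasp point, in m); z points along the fingers, y is the direction in which the jaws open and shut (so a half turn about z gives the same grasp; the last joint's range is limited). The gripper opens to 85 mm and grips with 20 to 120 N. Pads are 22 mm wide; open, the fingers measure 114 mm over their backs; the gripper's body (76 mm by 85 mm) begins 54 mm behind the grasp point. The pads swing forward as they close: fully open they stand 13 mm farther back than shut.
Start: joints at [-1.208, 0.521, -0.036, 1.599, 0.021, 1.021, -0.113], TCP at [0.262, 0.567, 0.231] pointing down, gripper open.
Joint ranges: [-2.91, 2.91], [-0.3, 2.13], [-1.5, 1.42], [0.17, 2.43], [-1.26, 4.41], [0.16, 1.93], [-2.52, 2.52]. Speed limits (rad/s): [1.89, 1.89, 2.39, 2.39, 3.01, 3.01, 3.01].

### API

Orientations are given as [roll, pitch, yaw] about the fixed x, y, z axes, in that order (R = Rz(yaw) Ry(pitch) Rx(roll)).
In Python, from workcell import bot gives the robot as it stands. The module is installed in compiled form; this text tells all that it offers.
- The arm moves only by the shell command python3 -m handwheel 'ROWS' [OPENING] [FORCE]. ROWS is JSON, a list of rows, each a list of 6 numbers: the shift along the tool's x, y, z as a fraction of full scale, then the turn, a rotation vector about the tool's x, y, z as a fraction of full scale. In form: [[x, y, z, rx, ry, rz], ...]. A call has 1 to 8 rows; each row shifts and turns the commanded pose from where the row before left it, along the tool's axes as they then stand; what a row does not reach is not made up. Full scale, the value 1, is 0.025 m for a shift and 360 degrees for a turn. A row lasts 1/8 s, in which the tool goes at most 62.5 mm and 10.7 degrees, less where a joint would pass 70% of its speed; a pose out of reach is approached as far as the arm can. A call with a number of a shift or a turn outside -1 to 1 is refused whole. A call with a gripper value outside its range is refused whole. OPENING is the closure, from -1 (fully open) to 1 (shut), set as the call begins (- or left out, the last holds). The fingers move at their own pace and stop on an object; FORCE is the grip in N (left out, the last holds). Time passes only in rows, so rows that do not move let the fingers close. It gives the time, the measured TCP pose, the force and the opening at its end, in the units of the state.
- bot.observe(): the state, without advancing time (a new reading comes with each control period).
- bot.grab_frame(name): name is "side" or "top" or "wrist"; returns a dict with "pixels" (420x560x3 uint8, blue, green, red), "vertical_fov" (degrees; the focal length in pixels is half the picture's height over the tangent of half this angle, whatever the lens; pixels are square), "cx", "cy" (the principal point, pixels), "D" ([k1, k2, p1, p2, k3] as OpenCV has them; the pictures are not rectified), "R" (3x3) and "t" (3): a world point X has camera coordinates R X + t. Camera axes: x right, y down, z forward; pixel columns grow to the right and rows downward; lengths in m; the calibration is good to about 2 mm. A picture is of the moment at which its call begins. There is no depth.
- bot.job_done(): hands the job in, once; it reports no verdict.
Trained networks look in a picture, given as the dict that the camera call returned (one of the last four; its "shot" number tells which), for a name from the list of things; names that differ only in an ending like _2 or _b are one class to them, and where a whole thing is asked for, a point or a joint stands for the part that bears it (a point fixed in the world has none). Each returns a list of dicts, best first, with "score" (0 to 1); they miss things now and then, are a little off and sometimes report something else, mostly with a low value. They report only what shows in the picture. A call takes as long as a camera call. They do not tell look-alikes from the thing itself.
- bot.trace(picture, thing): "region" (420x560 bool, what is visible of it) and "point" ([column, row] in pixels, amid what is visible of it).
The state is a dict: "clock": time; "qpos": joint angles; "qd": joint speeds; "joint_efforts": joint torques, N m; "position": TCP position; "tool_rot": TCP orientation; "force": force on the tool from outside, world axes, zero at the start; "moment": the same for the moment, N m; "grip_width": finger opening in m.
Only numpy, scipy, OpenCV 4.12 (cv2) and the standard library are available. Lean on these libraries where they do the work, as an engineer would, in place of code of your own. Each camera call takes 0.05 s, during which the arm holds its last target.

## Working session

There is one attempt and no reset: what is moved stays moved. The work goes in short steps, Python scripts to look and compute and a shell command to move; the robot and the scene stay as the last step left them, time stands still between calls to the robot, and variables do not carry over. Pictures are saved under pics/ and viewed, and the job is handed in when it is done.

```bash
mkdir -p pics; cat > h.py <<'E'
import numpy as np, cv2
from workcell import bot
from scipy.spatial.transform import Rotation as Ro
def K(f):
    fl=210/np.tan(np.radians(f["vertical_fov"])/2)
    return np.array([[fl,0,f["cx"]],[0,fl,f["cy"]],[0,0,1.]])
def ray(f,px):
    p=cv2.undistortPoints(np.array([[px]],float),K(f),np.array(f["D"],float))[0,0]
    R=np.array(f["R"]);t=np.array(f["t"])
    return -R.T@t, R.T@np.array([p[0],p[1],1])
def atz(f,px,z):
    o,d=ray(f,px); return o+d*(z-o[2])/d[2]
def proj(f,X):
    R=np.array(f["R"]);t=np.array(f["t"])
    return cv2.projectPoints(np.array(X,float).reshape(-1,3),cv2.Rodrigues(R)[0],t,K(f),np.array(f["D"],float))[0][:,0]
def save(f,n,crop=None,s=1):
    im=np.array(f["pixels"])
    if crop: im=im[crop[1]:crop[3],crop[0]:crop[2]]
    im=cv2.resize(im,None,fx=s,fy=s,interpolation=cv2.INTER_CUBIC); cv2.imwrite("pics/"+n+".png",im)
E
python3 - <<'E'
from h import *
s=bot.observe(); print(s,bot.grasp_offset)
for n in ["side","top","wrist"]:
    f=bot.grab_frame(n); save(f,n+"0"); R=np.array(f["R"]);print(n,-R.T@np.array(f["t"]),R[2],f["D"],f["vertical_fov"])
    for th in ["fixture","housing","rack","module_fit","cap","clamp","clamp_grip","screwdriver"]:
        for d in bot.trace(f,th)[:4]:
            print(th,round(d["score"],2),np.round(d["point"]),d["region"].sum())
E
```

```text
{'clock': 0.0, 'qpos': array([-1.20818022,  0.52200904, -0.03629687,  1.6000007 ,  0.02114652,
        1.02110369, -0.11279785]), 'qd': array([-0.00093897, -0.00219463,  0.00090912,  0.00061297, -0.00109315,
        0.00070041, -0.00246157]), 'joint_efforts': array([ 8.01547540e-04, -9.27132583e+01,  1.98044367e+00, -3.69932699e+01,
        1.78009114e-02,  8.31580139e-03, -5.08294505e-06]), 'position': array([0.26203745, 0.56704343, 0.23073178]), 'tool_rot': array([-3.14045573e+00,  5.12355904e-05,  2.70871419e+00]), 'force': array([0.17407381, 0.53858182, 0.03474073]), 'moment': array([-0.02905173,  0.0105622 ,  0.00367393]), 'grip_width': 0.08525923775037006} 0.0187
side [ 0.10209683 -0.72557414  1.19653638] [ 0.3180674   0.54944235 -0.77262296] [0.00916105 0.         0.         0.         0.        ] 46.24363126261579
fixture 0.58 [296. 270.] 1975
housing 0.58 [283. 243.] 502
rack 0.8 [247. 184.] 848
module_fit 0.88 [253. 141.] 379
module_fit 0.87 [282. 145.] 416
module_fit 0.72 [260. 170.] 326
module_fit 0.66 [296. 167.] 366
cap 0.69 [246. 230.] 356
cap 0.47 [309. 258.] 71
screwdriver 0.53 [340. 206.] 265
top [0.42876619 0.05475913 1.02026762] [ 0.10995651 -0.00144038 -0.99393536] [0.00081405 0.         0.         0.         0.        ] 53.64028685230451
fixture 0.82 [346. 221.] 3088
housing 0.62 [328. 218.] 647
housing 0.19 [197. 234.] 508
rack 0.88 [203. 219.] 1505
module_fit 0.86 [201. 184.] 481
module_fit 0.79 [176. 134.] 511
module_fit 0.64 [214. 137.] 428
cap 0.62 [258. 233.] 586
cap 0.17 [437. 289.] 1400
clamp_grip 0.78 [390. 215.] 233
screwdriver 0.68 [292. 128.] 362
wrist [0.1932101  0.59912536 0.374141  ] [ 0.26624682 -0.12343764 -0.9559685 ] [0.0018328 0.        0.        0.        0.       ] 66.09281425942464
rack 0.63 [100. 412.] 164
```

View pics/side0.png

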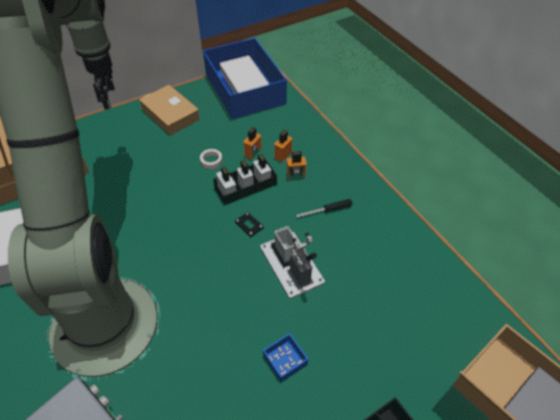

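View pics/top0.png

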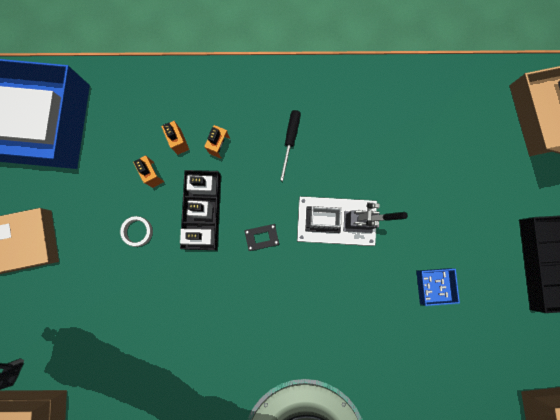

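```bash
python3 - <<'E'
import cv2
a=cv2.imread("pics/top0.png"); cv2.imwrite("pics/top0c.png",cv2.resize(a[100:290,140:420],None,fx=2.85,fy=2.85,interpolation=cv2.INTER_CUBIC))
a=cv2.imread("pics/side0.png"); cv2.imwrite("pics/side0c.png",cv2.resize(a[120:300,200:400],None,fx=3.3,fy=3.3,interpolation=cv2.INTER_CUBIC))
E
```

```text
(no output)
```

View pics/top0c.png

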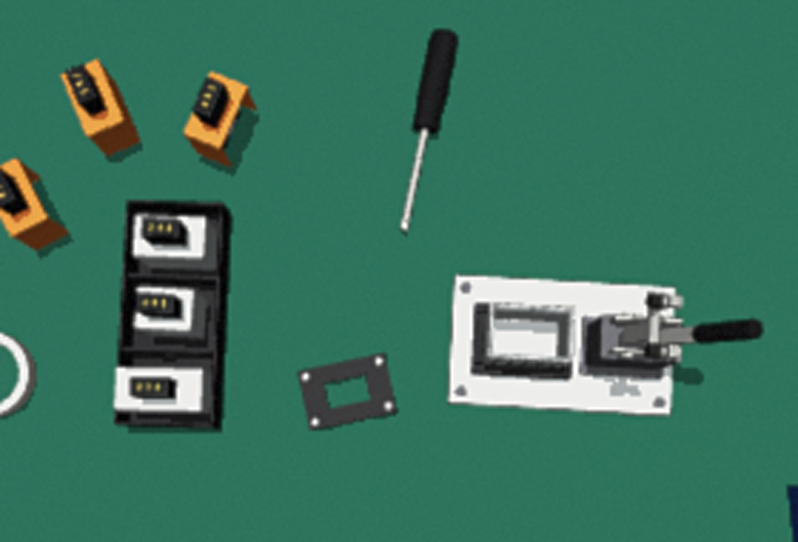

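View pics/side0c.png

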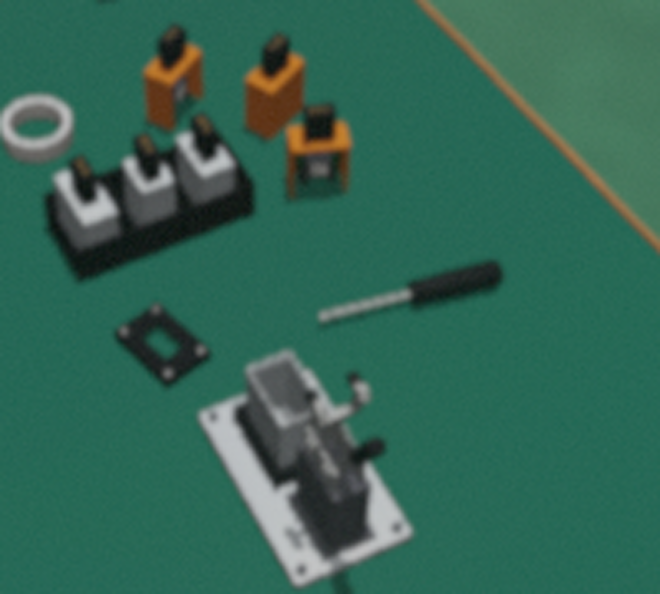

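The rack holds three silver modules. In the top view they are at about (201,184), (198,208) and (196,237). Their top plates measure about 72, 58 and 94 crop-pixels, which makes them medium, narrow and wide. The far one at (201,184) therefore looks like module_fit. The three orange ones at (148,171), (174,135) and (215,138) are look-alikes to leave alone. Next I'll compute rough poses.

```bash
python3 - <<'E'
from h import *
f=bot.grab_frame("top"); print(bot.observe()["clock"])
c=lambda u,v:(140+u/2.85,100+v/2.85)
for n,p,z in [("fit block top",(163,226),.107),("narrow",(158,303),.107),("wide",(152,386),.107),("fitplate L",(135,238),.07),("fitplate R",(207,238),.07),("narL",(135,310),.07),("narR",(193,310),.07),("wL",(115,388),.07),("wR",(209,388),.07),
 ("cap c",(348,392),.012),("capTL",(301,372),.012),("capTR",(383,355),.012),("capBL",(311,429),.012),("capBR",(396,412),.012),
 ("base TL",(456,276),.01),("base TR",(676,290),.01),("base BL",(449,403),.01),("base BR",(671,414),.01),
 ("rackTL",(127,203),.045),("rackTR",(231,206),.045),("rackBL",(115,424),.045),("rackBR",(220,429),.045),("griptip",(760,327),.2),("h c",(525,330),.09)]:
    print(n,np.round(atz(f,c(*p),z),4))
E
```

```text
1.4
fit block top [0.6055 0.2389 0.107 ]
narrow [0.5447 0.2417 0.107 ]
wide [0.4802 0.2452 0.107 ]
fitplate L [0.6028 0.2689 0.07  ]
fitplate R [0.6025 0.2104 0.07  ]
narL [0.5438 0.2678 0.07  ]
narR [0.5436 0.2209 0.07  ]
wL [0.4808 0.2826 0.07  ]
wR [0.4805 0.2072 0.07  ]
cap c [0.4796 0.0981 0.012 ]
capTL [0.4969 0.1382 0.012 ]
capTR [0.5111 0.0682 0.012 ]
capBL [0.4484 0.1295 0.012 ]
capBR [0.4624 0.0574 0.012 ]
base TL [0.5792 0.0051 0.01  ]
base TR [ 0.5661 -0.1843  0.01  ]
base BL [0.4699 0.0122 0.01  ]
base BR [ 0.4596 -0.1767  0.01  ]
rackTL [0.6372 0.2819 0.045 ]
rackTR [0.6342 0.1947 0.045 ]
rackBL [0.4527 0.2879 0.045 ]
rackBR [0.4481 0.2017 0.045 ]
griptip [ 0.514  -0.1971  0.2   ]
h c [ 0.524  -0.0451  0.09  ]
```

Plate widths come out at 58, 47 and 75 mm, which confirms the far silver module at (201,184) as the fit. I'm moving the hand towards it.

```bash
python3 -m handwheel '[[-1,-0.35,0,0,0,0],[-1,-0.35,0,0,0,0],[-1,-0.35,0,0,0,0],[-1,-0.35,0,0,0,0],[-1,-0.35,0,0,0,0],[-1,-0.35,0,0,0,0],[-1,-0.35,0,0,0,0],[-1,-0.35,0,0,0,0]]' -0.2; python3 -m handwheel '[[-1,-0.35,0,0,0,0],[-1,-0.35,0,0,0,0],[-1,-0.35,0,0,0,0],[-1,-0.35,0,0,0,0],[-1,-0.35,0,0,0,0],[-1,-0.35,0,0,0,0],[-1,-0.35,0,0,0,0],[-0.8,-0.35,0,0,0,0]]';python3 -m handwheel '[[0,0,0,0,0,0.029],[0,0,0,0,0,0.029],[0,0,0,0,0,0.029],[0,0,0,0,0,0.029],[0,0,0,0,0,0.029],[0,0,0,0,0,0.029],[0,0,0,0,0,0.013],[0,0,0,0,0,0]]'
```

```text
clock: 2.4
position: [0.4149, 0.4193, 0.2314]
tool_rot: [3.141, 0.0, 2.709]
force: [0.7, -0.3, -0.0]
grip_width: 0.0514
clock: 3.4
position: [0.5627, 0.2737, 0.2313]
tool_rot: [-3.142, 0.0, 2.708]
force: [0.0, 0.9, 0.4]
grip_width: 0.0511
clock: 4.4
position: [0.5619, 0.2747, 0.2312]
tool_rot: [-3.142, 0.0, 1.535]
force: [0.1, -0.7, 0.8]
grip_width: 0.0512
```

```bash
python3 - <<'E'
from h import *
f=bot.grab_frame("wrist"); save(f,"w1",s=1.4)
for d in bot.trace(f,"module_fit"): print(d["score"],d["point"],d["region"].sum())
R=np.array(f["R"]);print(-R.T@np.array(f["t"]),R[2])
E
```

```text
0.95 [439.1, 151.3] 3594
0.71 [355.2, 82.4] 2914
0.7 [414.9, 243.8] 3175
0.58 [317.2, 209.8] 2550
[0.56359034 0.34989046 0.37407221] [-0.01061619 -0.29353901 -0.95588815]
```

View pics/w1.png

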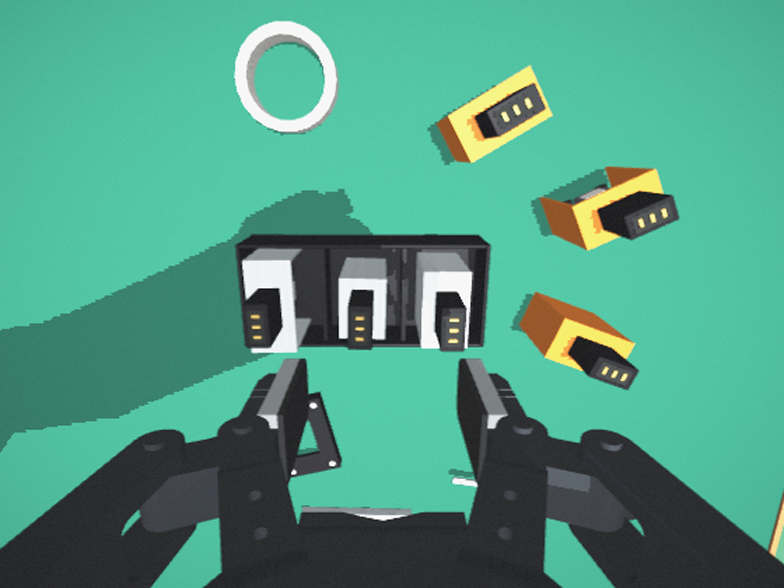

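```bash
python3 - <<'E'
import cv2
a=cv2.imread("pics/w1.png"); cv2.imwrite("pics/w1c.png",cv2.resize(a[230:370,230:500],None,fx=2.9,fy=2.9,interpolation=cv2.INTER_CUBIC))
E
```

```text
(no output)
```

View pics/w1c.png

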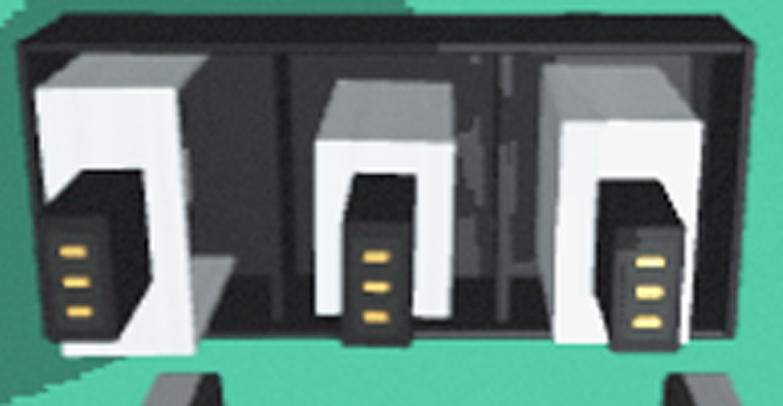

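```bash
python3 - <<'E'
from h import *
f=bot.grab_frame("wrist")
c=lambda u,v:((230+u/2.9)/1.4,(230+v/2.9)/1.4)
P=lambda L,z:np.array([atz(f,c(*p),z)[:2] for p in L])
for n,L,z in [("fitblk",[(615,227),(685,227),(680,350),(610,350)],.107),("fitpl",[(560,122),(703,122),(688,342),(555,342)],.07),("narpl",[(315,141),(455,141),(450,318),(315,317)],.07),("widepl",[(36,88),(178,88),(196,354),(62,355)],.07),("narblk",[(345,222),(413,222),(411,345),(342,345)],.107)]:
    q=P(L,z); print(n,np.round(q,4).tolist(),q.mean(0).round(4),"len",np.round([np.linalg.norm(q[1]-q[2]),np.linalg.norm(q[0]-q[3]),np.linalg.norm(q[0]-q[1])],4), "yaw",np.arctan2(*(q[1]-q[0])[::-1]),np.arctan2(*(q[0]-q[3])[::-1])-np.pi/2)
print(bot.observe()["position"])
E
```

```text
fitblk [[0.5979, 0.2566], [0.6129, 0.2561], [0.6124, 0.2272], [0.5969, 0.2278]] [0.605  0.2419] len [0.0288 0.0288 0.0151] yaw -0.03485502777132773 -0.034332455091423464
fitpl [[0.5893, 0.2708], [0.6235, 0.2696], [0.6211, 0.2124], [0.5876, 0.2136]] [0.6054 0.2416] len [0.0572 0.0572 0.0342] yaw -0.034897686109011755 -0.0302055394025591
narpl [[0.5304, 0.2681], [0.5641, 0.2669], [0.5614, 0.221], [0.5276, 0.2225]] [0.5459 0.2446] len [0.046  0.0457 0.0337] yaw -0.0348674580505503 -0.06301867278294204
widepl [[0.4651, 0.2834], [0.4988, 0.2822], [0.4969, 0.2134], [0.463, 0.2144]] [0.4809 0.2484] len [0.0688 0.0691 0.0337] yaw -0.03480149075576741 -0.030356993710219493
narblk [[0.5398, 0.2598], [0.5544, 0.2593], [0.5528, 0.2305], [0.5375, 0.2311]] [0.5461 0.2452] len [0.0288 0.0288 0.0146] yaw -0.03488092241801678 -0.07937233864249382
[0.56201546 0.27458083 0.23131447]
```

Measured widths are 57.2, 46 and 69 mm, so the right-hand module in the wrist view at (317,210) is module_fit. Its centre is (0.605,0.242) with yaw -0.034. I'm moving over it, descending and gripping.

```bash
python3 -m handwheel '[[-0.626,0.888,0,0,0,0],[-0.626,0.888,0,0,0,0],[0,0,0.7,0,0,0],[0,0,0.9,0,0,0],[0,0,0.9,0,0,0]]'; python3 - <<'E'
from h import *
f=bot.grab_frame("wrist"); save(f,"w2",s=1.4)
E
```

```text
clock: 5.18
position: [0.6045, 0.2422, 0.1675]
tool_rot: [-3.141, -0.0, 1.535]
force: [-0.5, 0.2, -1.5]
grip_width: 0.051
```

View pics/w2.png

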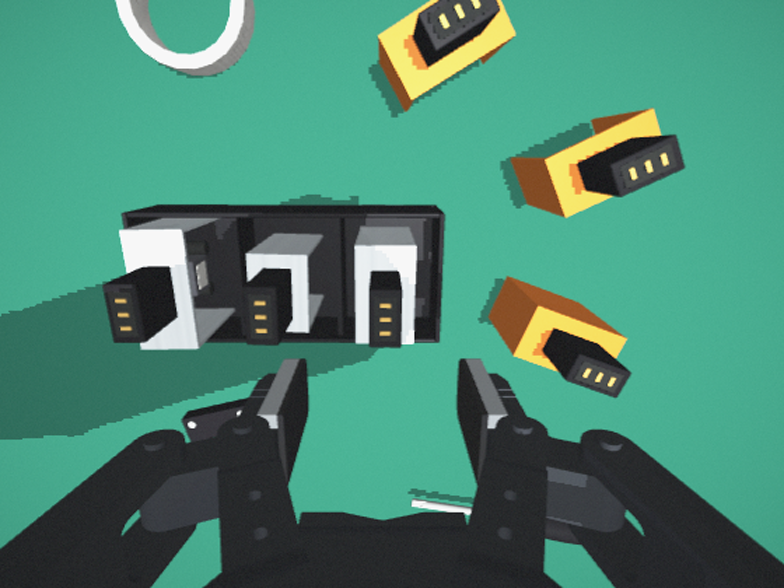

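```bash
python3 -m handwheel '[[0,0,0.86,0,0,0],[0,0,0.86,0,0,0],[0,0,0.86,0,0,0],[0,0,0.86,0,0,0]]'; python3 -m handwheel '[[0,0,0,0,0,0],[0,0,0,0,0,0],[0,0,0,0,0,0],[0,0,0,0,0,0]]' 1 50;  python3 - <<'E'
from h import *
f=bot.grab_frame("wrist"); save(f,"w3",s=1.4)
E
```

```text
clock: 5.72
position: [0.6046, 0.2422, 0.0821]
tool_rot: [-3.141, -0.0, 1.535]
force: [1.0, 0.2, 0.4]
grip_width: 0.0513
clock: 6.22
position: [0.6056, 0.2419, 0.0837]
tool_rot: [3.14, -0.001, 1.534]
force: [-0.2, 0.2, 6.7]
grip_width: 0.0152
```

View pics/w3.png

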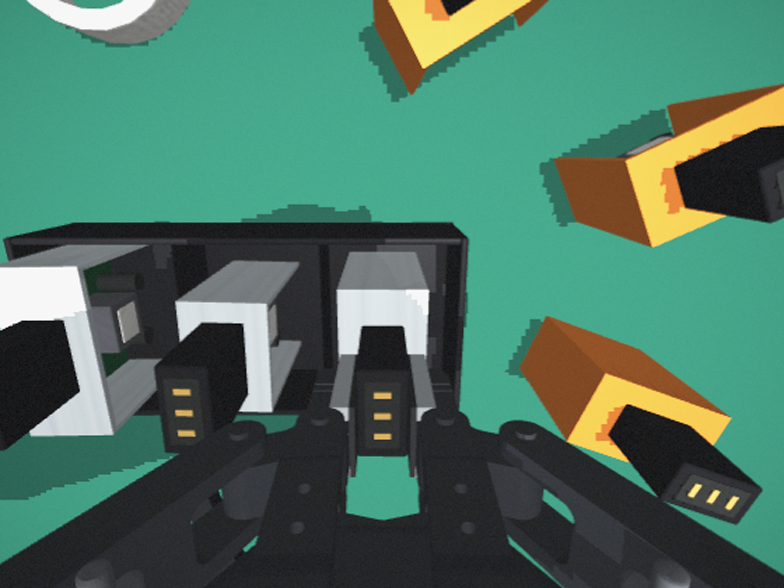

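The block is held between the pads at about (382,400), with a grip width of 15 mm. I'm lifting it clear, then hovering beside the housing for a wrist view.

```bash
python3 -m handwheel '[[0,0,-0.4,0,0,0],[0,0,-0.9,0,0,0],[0,0,-0.95,0,0,0],[0,0,-0.95,0,0,0],[0,0,-0.95,0,0,0],[0,0,-0.8,0,0,0]]'; python3 -m handwheel '[[-0.5,-0.3,0,0,0,0],[-0.98,-0.6,0,0,0,0],[-0.98,-0.6,0,0,0,0],[-0.98,-0.6,0,0,0,0],[-0.98,-0.6,0,0,0,0],[-0.98,-0.6,0,0,0,0],[-0.98,-0.6,0,0,0,0],[-0.98,-0.6,0,0,0,0]]';python3 -m handwheel '[[-0.98,-0.6,0,0,0,0],[-0.98,-0.6,0,0,0,0],[-0.98,-0.6,0,0,0,0],[-0.5,-0.3,0,0,0,0],[0,0,0,0,0,0],[0,0,0,0,0,0]]'; python3 - <<'E'
from h import *
f=bot.grab_frame("wrist"); save(f,"w4",s=1.4)
f=bot.grab_frame("side"); save(f,"s4",(200,120,400,300),s=3.3)
E
```

```text
clock: 7.02
position: [0.6052, 0.2416, 0.2082]
tool_rot: [3.141, -0.0, 1.534]
force: [-0.3, 0.2, -0.8]
grip_width: 0.0149
clock: 8.02
position: [0.4842, 0.0604, 0.2059]
tool_rot: [-3.141, 0.0, 1.533]
force: [0.4, -0.3, -1.0]
grip_width: 0.0149
clock: 8.78
position: [0.4307, -0.0213, 0.2065]
tool_rot: [3.141, -0.0, 1.535]
force: [0.3, 0.2, -1.4]
grip_width: 0.0151
```

View pics/w4.png

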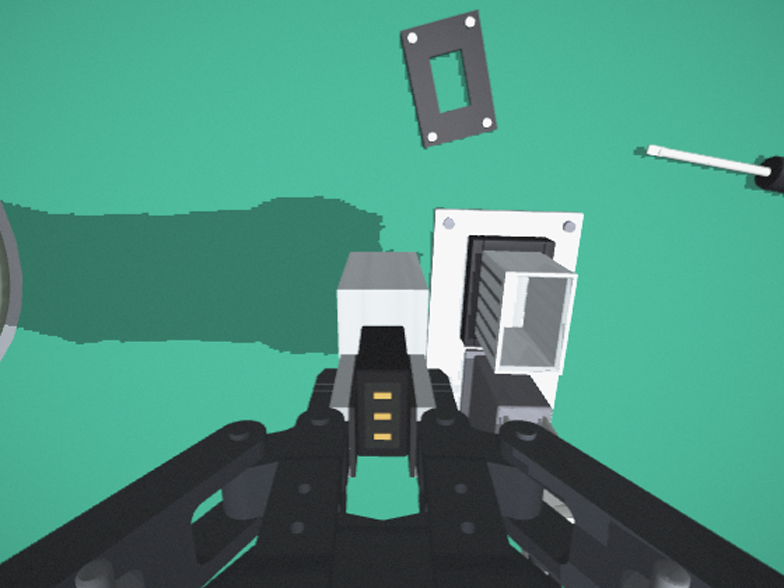

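View pics/s4.png

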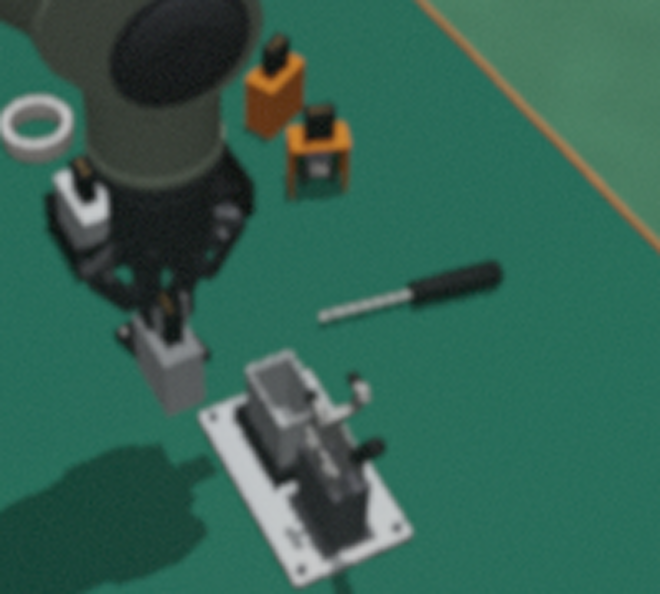

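The wrist view shows the housing mouth at (537,322), the cap at (449,80) and the held module at (382,320). I'll enlarge it to get corners.

```bash
python3 - <<'E'
import cv2
a=cv2.imread("pics/w4.png")
b=cv2.resize(a[240:390,330:600],None,fx=2.9,fy=2.9,interpolation=cv2.INTER_CUBIC); cv2.imwrite("pics/w4c.png",b)
b=cv2.resize(a[0:160,380:520],None,fx=3.7,fy=3.7,interpolation=cv2.INTER_CUBIC); cv2.imwrite("pics/w4d.png",b)
E
```

```text
(no output)
```

View pics/w4c.png

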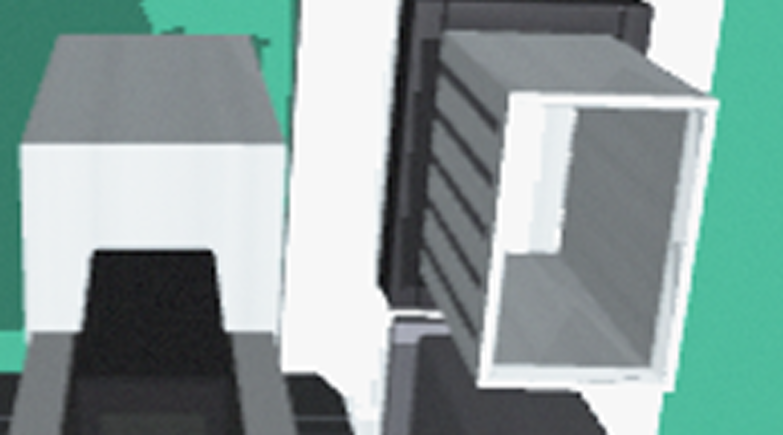

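View pics/w4d.png

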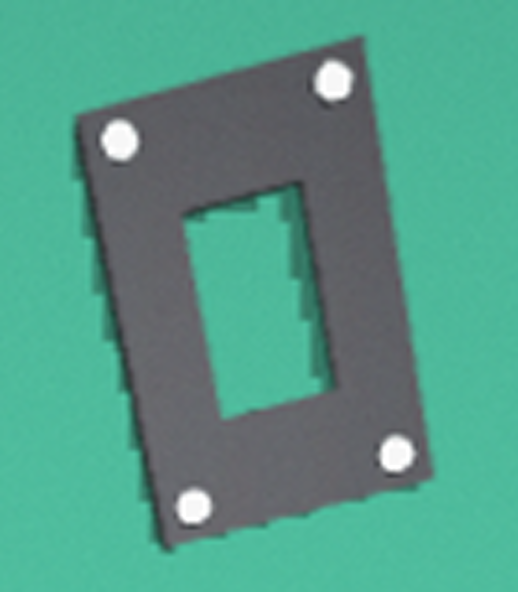

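```bash
cat >> h.py <<'E'
from scipy.optimize import least_squares
def fitrect(f,px,wx,wy,z,x0,free_z=False):
    # px order: TL TR BR BL with image right=+x, up=+y
    L=np.array([[-wx,wy],[wx,wy],[wx,-wy],[-wx,-wy]])/2
    def W(p):
        c,s=np.cos(p[2]),np.sin(p[2]); q=L@np.array([[c,s],[-s,c]])+p[:2]
        return np.c_[q,np.full(4,p[3] if free_z else z)]
    r=least_squares(lambda p:(proj(f,W(p))-np.array(px)).ravel(),list(x0)+([z] if free_z else []))
    return r.x,np.abs(r.fun).max()
E
python3 - <<'E'
from h import *
f=bot.grab_frame("wrist")
c=lambda u,v:((330+u/2.9)/1.4,(240+v/2.9)/1.4)
d=lambda u,v:((380+u/3.7)/1.4,(0+v/3.7)/1.4)
h=[c(509,92),c(719,99),c(672,390),c(477,386)]
for fz in (0,1): print("housing",fitrect(f,h,.042,.066,.09,[.52,-.045,-.06],fz))
k=[d(77,114),d(362,38),d(433,477),d(165,548)]
for fz in (0,1): print("cap",fitrect(f,k,.052,.076,.012,[.48,.1,.2],fz))
w=[d(182,213),d(302,182),d(337,388),d(222,420)]
print("capwin",fitrect(f,w,.022,.036,.012,[.48,.1,.2]))
b=[(330+u/2.9,240+v/2.9) for u,v in [(0,0)]]
for z in (.1928,): print("mod edge",[atz(f,c(*p),z).round(4) for p in [(22,143),(284,143)]])
# block top at underside+104
e=lambda u,v:(u/1.4,v/1.4)
print(bot.observe()["position"],bot.observe()["tool_rot"])
ft=bot.grab_frame("top")
for n in ["housing","cap"]:
  for q in bot.trace(ft,n)[:2]: print(n,q["score"],q["point"])
E
```

```text
housing (array([ 0.52235113, -0.04964867, -0.0633061 ]), np.float64(0.5950421958316952))
housing (array([ 0.52166406, -0.04889824, -0.06297005,  0.09197914]), np.float64(0.41725628020915906))
cap (array([0.48062073, 0.09941903, 0.20353616]), np.float64(0.4747331531349488))
cap (array([0.48083185, 0.09964644, 0.20341401, 0.0105118 ]), np.float64(0.30530357572261835))
capwin (array([0.48082169, 0.09937753, 0.20404166]), np.float64(0.2866033483548307))
mod edge [array([0.4147, 0.0078, 0.1928]), array([0.4473, 0.0066, 0.1928])]
[ 0.43065521 -0.02144907  0.20642456] [-3.14152251e+00  9.44444616e-05  1.53481572e+00]
cap 0.72 [261.9, 239.6]
```

The housing rim fits at (0.5222,-0.0494), yaw -0.063. The in-hand offset is about 0. I'm aligning above the housing.

```bash
python3 -m handwheel '[[-0.2,0.74,0,0,0,0.0043],[-0.2,0.74,0,0,0,0],[-0.2,0.74,0,0,0,0],[-0.2,0.74,0,0,0,0],[-0.2,0.74,0,0,0,0],[0,0,0,0,0,0],[0,0,0,0,0,0]]'; python3 - <<'E'
from h import *
print(bot.observe()["position"],bot.observe()["tool_rot"])
f=bot.grab_frame("wrist"); save(f,"w5",s=1.4)
f=bot.grab_frame("side"); save(f,"s5",(230,180,350,300),s=5)
E
```

```text
clock: 9.95
position: [0.5207, -0.0522, 0.2063]
tool_rot: [-3.141, 0.0, 1.507]
force: [-0.8, -0.2, -1.6]
grip_width: 0.0151
[ 0.52068513 -0.05224516  0.20634036] [-3.14086797e+00  1.39487845e-05  1.50678547e+00]
```

View pics/w5.png

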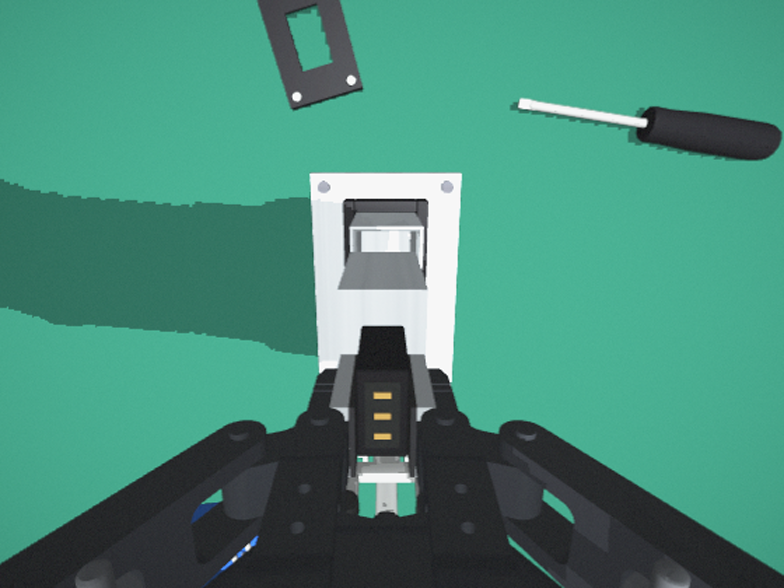

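View pics/s5.png

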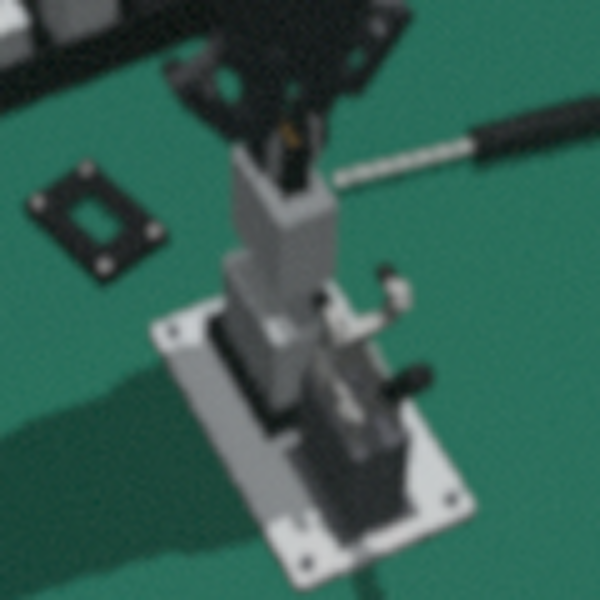

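```bash
python3 -m handwheel '[[0.116,0.052,0,0,0,0],[0,0,0.55,0,0,0],[0,0,0.55,0,0,0],[0,0,0,0,0,0],[0,0,0,0,0,0]]'; python3 - <<'E'
from h import *
print(bot.observe()["position"],bot.observe()["tool_rot"])
f=bot.grab_frame("wrist"); save(f,"w6",(210,110,340,260),s=4)
f=bot.grab_frame("side"); save(f,"s6",(260,190,320,250),s=9)
E
```

```text
clock: 10.68
position: [0.5227, -0.0498, 0.179]
tool_rot: [-3.141, 0.0, 1.507]
force: [0.2, 0.8, -1.0]
grip_width: 0.015
[ 0.52269134 -0.04978038  0.17898005] [-3.14134485e+00  1.97579789e-04  1.50655058e+00]
```

View pics/w6.png

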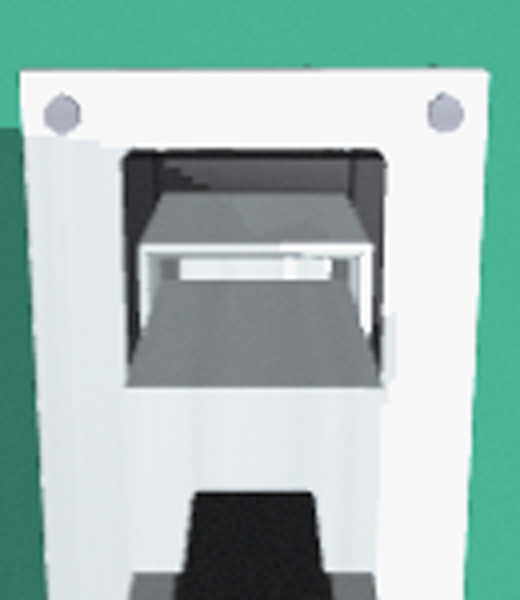

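View pics/s6.png

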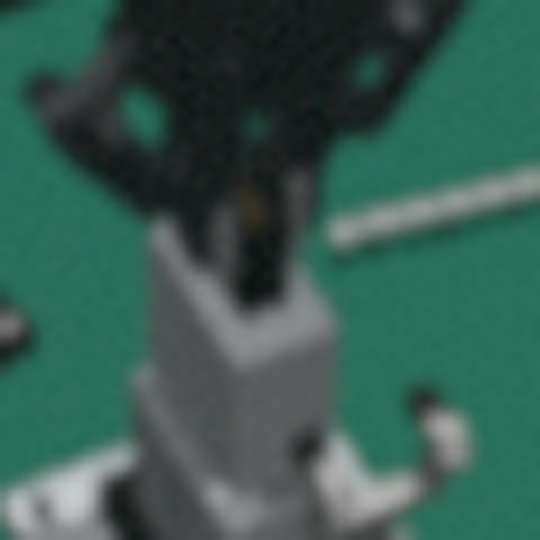

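```bash
python3 - <<'E'
from h import *
f=bot.grab_frame("wrist"); c=lambda u,v:(210+u/4-.375,110+v/4-.375)
p=bot.observe(); yw=p["tool_rot"][2]
U=np.array([np.sin(yw),-np.cos(yw)]); V=np.array([np.cos(yw),np.sin(yw)])
for n,a,b,z,off in [("rim",(142,245),(372,245),.09,.033),("modbot",(156,282),(347,282),.0983,.0285),("modtop",(127,386),(383,386),.1653,.0285)]:
    A=atz(f,c(*a),z)[:2];B=atz(f,c(*b),z)[:2]; m=(A+B)/2-V*off
    print(n,np.linalg.norm(A-B),np.arctan2(*(B-A)[::-1]),"centre",m, "tool xy",(m-p["position"][:2])@V,(m-p["position"][:2])@U)
E
```

```text
rim 0.04172833834904049 -0.06450811072716467 centre [ 0.52261528 -0.04960441] tool xy 6.712470522588805e-05 -0.0002682250864074384
modbot 0.033700181320661514 -0.06452284966154245 centre [ 0.52158275 -0.05012299] tool xy -0.0005165573658321273 -0.0012653966571197354
modtop 0.03243042492463371 -0.06457123361123022 centre [ 0.52210316 -0.04945723] tool xy 0.0001811803367310473 -0.0007887220015234954
```

The module and rim agree within 1 mm. I'll nudge 0.8 mm and start the insertion slowly, watching force.

```bash
python3 -m handwheel '[[0.01,0.03,0.2,0,0,0],[0,0,0.2,0,0,0],[0,0,0.15,0,0,0],[0,0,0.15,0,0,0]]'; python3 -m handwheel '[[0,0,0.15,0,0,0],[0,0,0.15,0,0,0],[0,0,0,0,0,0]]'
```

```text
clock: 11.32
position: [0.5234, -0.0494, 0.1612]
tool_rot: [-3.141, 0.0, 1.507]
force: [0.5, -0.3, -0.9]
grip_width: 0.0147
clock: 11.7
position: [0.5233, -0.0495, 0.1538]
tool_rot: [-3.141, 0.0, 1.507]
force: [0.0, 0.5, -1.6]
grip_width: 0.015
```

```bash
python3 -m handwheel '[[0,0,0.2,0,0,0],[0,0,0.3,0,0,0],[0,0,0.3,0,0,0],[0,0,0.3,0,0,0]]';python3 -m handwheel '[[0,0,0.3,0,0,0],[0,0,0.3,0,0,0],[0,0,0.3,0,0,0],[0,0,0.15,0,0,0]]'; python3 -m handwheel '[[0,0,0.06,0,0,0],[0,0,0.03,0,0,0],[0,0,0,0,0,0]]'
```

```text
clock: 12.2
position: [0.5234, -0.0494, 0.1259]
tool_rot: [-3.141, 0.0, 1.507]
force: [0.1, 1.1, -2.4]
grip_width: 0.015
clock: 12.7
position: [0.5233, -0.0494, 0.0998]
tool_rot: [-3.141, 0.0, 1.507]
force: [-0.6, -0.1, -1.8]
grip_width: 0.0153
clock: 13.08
position: [0.5236, -0.0494, 0.0982]
tool_rot: [3.141, -0.0, 1.507]
force: [0.8, -0.3, -2.0]
grip_width: 0.015
```

```bash
python3 -m handwheel '[[0,0,0.06,0,0,0],[0,0,0.04,0,0,0],[0,0,0,0,0,0]]'; python3 -m handwheel '[[0,0,0.04,0,0,0],[0,0,0,0,0,0]]'; python3 - <<'E'
from h import *
f=bot.grab_frame("side"); save(f,"s7",(250,190,320,260),s=8)
f=bot.grab_frame("wrist"); save(f,"w7",s=1.4)
E
```

```text
clock: 13.45
position: [0.5234, -0.0494, 0.0955]
tool_rot: [-3.141, -0.0, 1.507]
force: [0.8, 0.8, -0.7]
grip_width: 0.0146
clock: 13.7
position: [0.5236, -0.0495, 0.0947]
tool_rot: [3.141, -0.0, 1.507]
force: [0.4, 0.0, 2.2]
grip_width: 0.0153
```

View pics/s7.png

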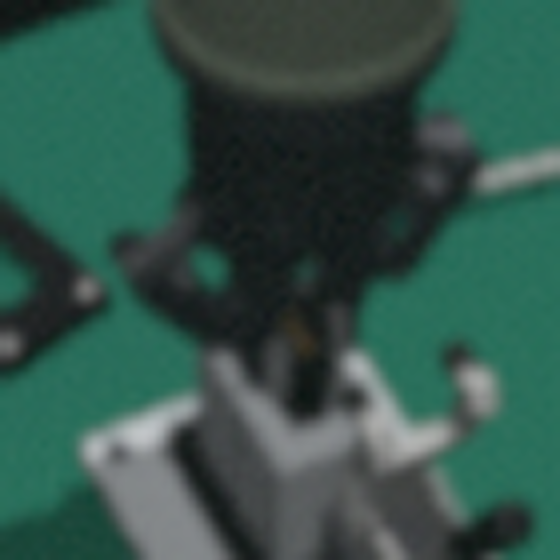

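View pics/w7.png

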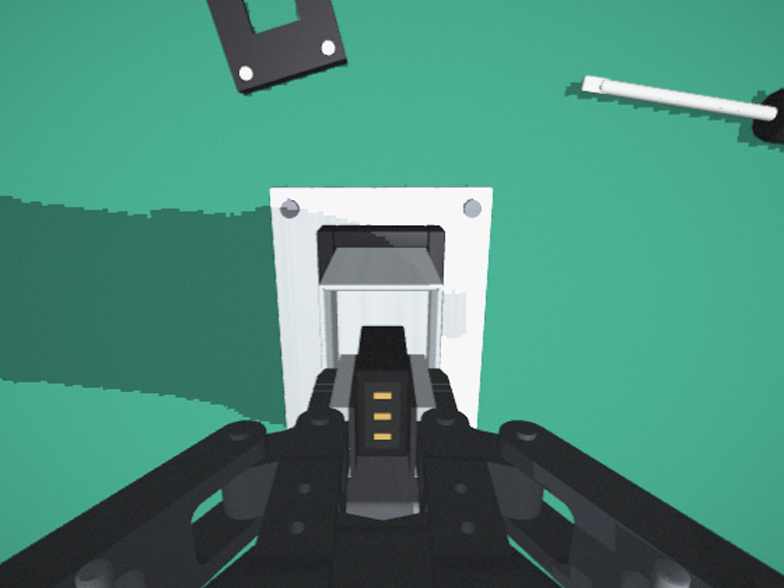

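Contact shows at the predicted height, with force going from -1.8 to +2.2 N. I'll press a little more to confirm.

```bash
python3 -m handwheel '[[0,0,0.03,0,0,0],[0,0,0,0,0,0]]'
```

```text
clock: 14.05
position: [0.5239, -0.0495, 0.0946]
tool_rot: [3.141, -0.0, 1.507]
force: [-2.3, -0.1, 18.9]
grip_width: 0.015
```

The module is firmly bottomed: 19 N with the height unchanged. I'm releasing, rising and going to the cap.

```bash
python3 -m handwheel '[[0,0,-0.03,0,0,0],[0,0,0,0,0,0],[0,0,0,0,0,0],[0,0,0,0,0,0]]' -0.2; python3 -m handwheel '[[0,0,-0.3,0,0,0],[0,0,-0.8,0,0,0],[0,0,-0.9,0,0,0],[0,0,-0.7,0,0,0]]'; python3 -m handwheel '[[0.973,-0.348,0,0,0,0],[0.973,-0.348,0,0,0,0],[0.973,-0.348,0,0,0,0],[0.973,-0.348,0,0,0,0],[0.973,-0.348,0,0,0,0],[0.973,-0.348,0,0,0,0],[0,0,0,0,0,-0.0215],[0,0,0,0,0,-0.021]]' -0.6; python3 - <<'E'
from h import *
f=bot.grab_frame("wrist"); save(f,"w8",s=1.4)
f=bot.grab_frame("top"); save(f,"t8",(280,170,420,270),s=5)
print(bot.observe()["position"],bot.observe()["tool_rot"])
E
```

```text
clock: 14.55
position: [0.5234, -0.0494, 0.0945]
tool_rot: [-3.141, 0.0, 1.507]
force: [0.9, -0.1, 0.7]
grip_width: 0.0515
clock: 15.05
position: [0.5236, -0.0495, 0.1634]
tool_rot: [3.141, -0.0, 1.507]
force: [-0.7, -0.2, 1.1]
grip_width: 0.0513
clock: 16.05
position: [0.4807, 0.1, 0.1626]
tool_rot: [3.141, 0.0, 1.779]
force: [0.6, 0.0, -0.1]
grip_width: 0.0683
[0.48080156 0.09958204 0.16254568] [ 3.14107661e+00 -2.46852867e-04  1.77574446e+00]
```

View pics/w8.png

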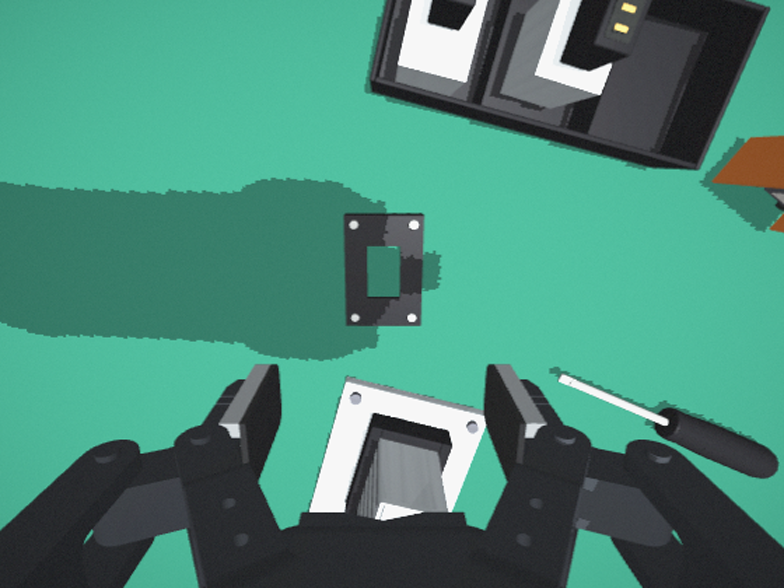

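View pics/t8.png

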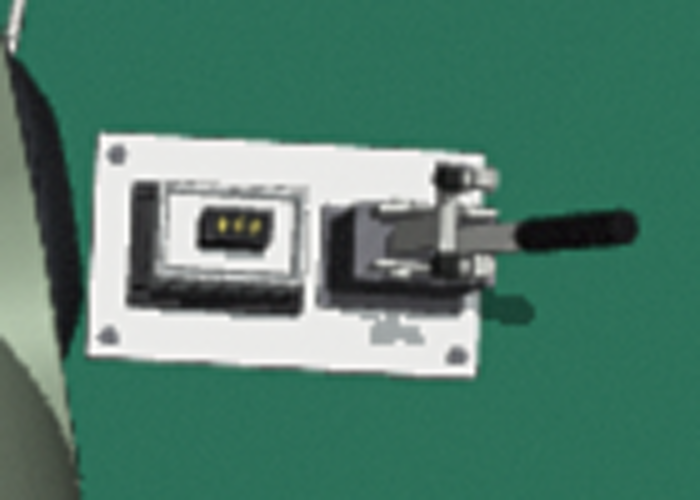

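```bash
python3 - <<'E'
from h import *
f=bot.grab_frame("wrist"); p=bot.observe(); yw=p["tool_rot"][2]
U=np.array([np.sin(yw),-np.cos(yw)]); V=np.array([np.cos(yw),np.sin(yw)])
k=[(x/1.4,y/1.4) for x,y in [(345,213.5),(424,213.5),(421.5,325),(346,325.5)]]
r,e=fitrect(f,k,.052,.076,.012,[.48,.1,.2]); print(r,e,p["position"],yw-np.pi/2)
D=r[:2]-p["position"][:2]; print("units x,y",D@V/.025,D@U/.025)
E
```

```text
[0.48121648 0.10024675 0.20199726] 0.7777065120025384 [0.48083444 0.09944486 0.16245724] 0.20055511861602837
units x,y 0.028388300872122543 0.021365325699609906
```

```bash
python3 -m handwheel '[[0.02,0.02,0.7,0,0,0],[0,0,0.95,0,0,0],[0,0,0.95,0,0,0],[0,0,0.95,0,0,0],[0,0,0.95,0,0,0],[0,0,0.95,0,0,0],[0,0,0.6,0,0,0],[0,0,0.2,0,0,0]]'; python3 -m handwheel '[[0,0,0,0,0,0]]'; python3 - <<'E'
from h import *
f=bot.grab_frame("wrist"); save(f,"w9",s=1.4)
print(bot.observe()["position"],bot.observe()["force"])
E
```

```text
clock: 17.2
position: [0.4809, 0.1, 0.0053]
tool_rot: [-3.141, 0.0, 1.772]
force: [-0.5, -0.4, -0.5]
grip_width: 0.0688
clock: 17.32
position: [0.4812, 0.1001, 0.006]
tool_rot: [3.142, 0.0, 1.773]
force: [0.3, 0.5, 0.1]
grip_width: 0.0681
[0.48136791 0.10018776 0.00630625] [-0.20106268  0.80658564  0.32426239]
```

View pics/w9.png

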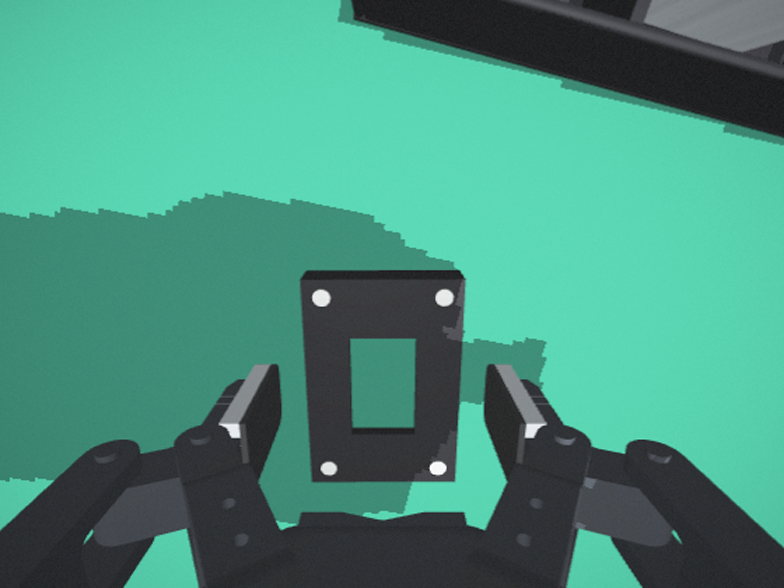

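```bash
python3 - <<'E'
from h import *
f=bot.grab_frame("wrist"); p=bot.observe(); yw=p["tool_rot"][2]; T=p["position"]
U=np.array([np.sin(yw),-np.cos(yw),0]); V=np.array([np.cos(yw),np.sin(yw),0])
for px,l in [((280,368),-.034),((280,397),-.034),((487,368),.034),((277,366),-.034),((246,462),-.034)]:
    o,d=ray(f,(px[0]/1.4,px[1]/1.4)); s=((T-o)@U+l)/(d@U); X=o+d*s; print(px,"z",X[2],"along x",(X-T)@V)
E
```

```text
(280, 368) z 0.016525044585007087 along x 0.009328786022922595
(280, 397) z 0.019292720214354714 along x 0.0003750476006515892
(487, 368) z 0.012404174947078156 along x 0.0072288067810581825
(277, 366) z 0.02013356320355017 along x 0.01181857207815605
(246, 462) z 0.05641455333248552 along x 0.004097703486102025
```

Fingertips measure about 8 mm above the TCP at this opening, so there is room to go 7 mm lower before closing.

```bash
python3 -m handwheel '[[0,0,0.15,0,0,0],[0,0,0.14,0,0,0],[0,0,0,0,0,0]]'; python3 -m handwheel '[[0,0,0,0,0,0],[0,0,0,0,0,0],[0,0,0,0,0,0]]' 1 40; python3 - <<'E'
from h import *
f=bot.grab_frame("wrist"); save(f,"w10",s=1.4)
E
```

```text
clock: 17.8
position: [0.481, 0.1001, -0.0017]
tool_rot: [-3.141, 0.0, 1.774]
force: [-0.6, -0.4, -0.9]
grip_width: 0.0686
clock: 18.18
position: [0.481, 0.1001, -0.0012]
tool_rot: [-3.142, -0.0, 1.774]
force: [-1.0, -0.2, 4.5]
grip_width: 0.051
```

View pics/w10.png

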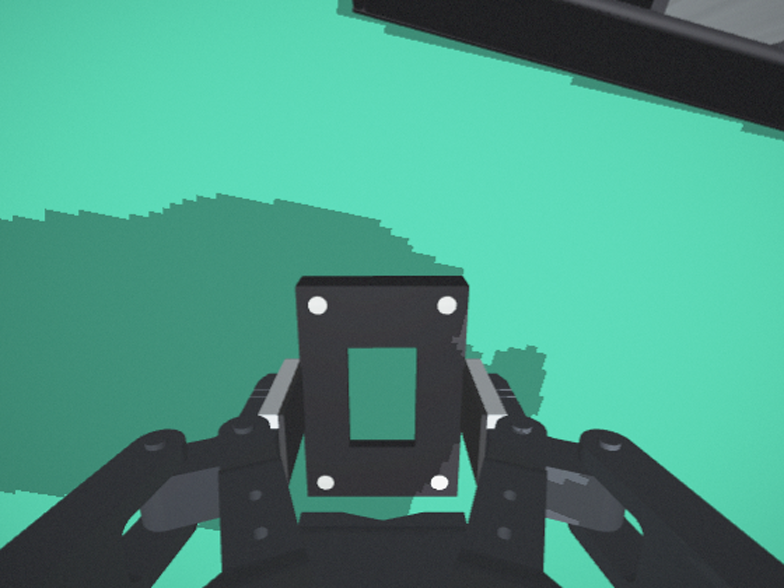

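The cap is gripped squarely, width 51 mm. I'm lifting, turning and moving over the housing.

```bash
python3 -m handwheel '[[0,0,-0.4,0,0,0],[0,0,-0.9,0,0,0],[0,0,-0.95,0,0,0],[0,0,-0.95,0,0,0],[0,0,-0.95,0,0,0],[0,0,-0.95,0,0,0],[0,0,-0.8,0,0,0.0215],[0,0,0,0,0,0.021]]'; python3 -m handwheel '[[-0.6,0.21,0,0,0,0],[-0.98,0.342,0,0,0,0],[-0.98,0.342,0,0,0,0],[-0.98,0.342,0,0,0,0],[-0.98,0.342,0,0,0,0],[-0.98,0.342,0,0,0,0],[-0.36,0.13,0,0,0,0],[0,0,0,0,0,0]]';python3 -m handwheel '[[0,0,0,0,0,0]]'; python3 - <<'E'
from h import *
f=bot.grab_frame("wrist"); save(f,"w11",s=1.4)
f=bot.grab_frame("side"); save(f,"s11",(250,180,350,280),s=5.5)
print(bot.observe()["position"],bot.observe()["tool_rot"])
E
```

```text
clock: 19.23
position: [0.4817, 0.1004, 0.148]
tool_rot: [3.139, -0.002, 1.502]
force: [-0.5, -0.8, -1.2]
grip_width: 0.0509
clock: 20.23
position: [0.5227, -0.05, 0.146]
tool_rot: [-3.141, 0.0, 1.507]
force: [-0.6, -0.8, -0.3]
grip_width: 0.0508
clock: 20.35
position: [0.5227, -0.0486, 0.146]
tool_rot: [-3.141, -0.0, 1.508]
force: [0.3, 0.2, -0.5]
grip_width: 0.051
[ 0.52272778 -0.04847355  0.14604224] [-3.14138894e+00 -2.37907643e-04  1.50828943e+00]
```

View pics/w11.png

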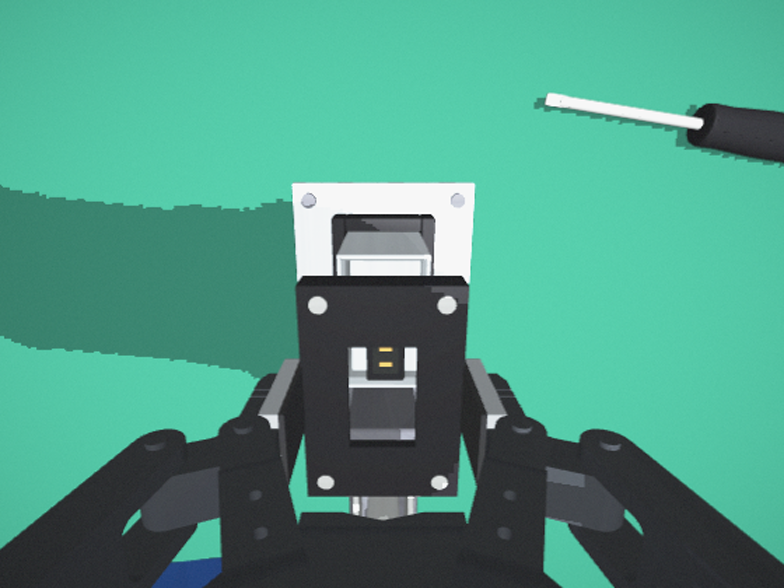

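View pics/s11.png

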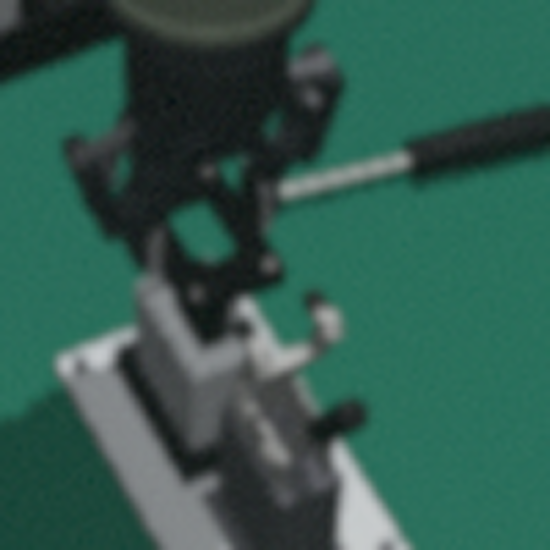

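```bash
python3 - <<'E'
from h import *
f=bot.grab_frame("wrist"); p=bot.observe(); yw=p["tool_rot"][2]; T=p["position"]
U=np.array([np.sin(yw),-np.cos(yw)]); V=np.array([np.cos(yw),np.sin(yw)])
s=lambda L:[((x+.5)/1.4-.5,(y+.5)/1.4-.5) for x,y in L]
r,e=fitrect(f,s([(297,286),(469,286),(457,496),(307,496)]),.052,.076,T[2]+.0132,[.52,-.05,-.06]); print("cap",r,e)
w,e=fitrect(f,s([(348,347),(416,347),(414,440),(350,440)]),.022,.036,T[2]+.0132,[.52,-.05,-.06]); print("win",w,e)
A,B=[atz(f,q,.09)[:2] for q in s([(337,255),(432,255)])]; h=(A+B)/2-V*.033; print("rim",np.linalg.norm(A-B),h)
A,B=[atz(f,q,.118)[:2] for q in s([(368,379),(403,379)])]; m=(A+B)/2+V*.015; print("block",np.linalg.norm(A-B),m)
for n,t in [("rim",h),("block",m)]:
    D=t-r[:2]; print(n,"mm x,y",D@V*1e3,D@U*1e3)
print(T,yw)
E
```

```text
cap [ 0.52174664 -0.04879738 -0.06565465] 0.8631899169417352
win [ 0.52166602 -0.0475385  -0.06283607] 2.510485938752254
rim 0.042625297305372 [ 0.52264729 -0.04938763]
block 0.014698985029166362 [ 0.52305818 -0.04844531]
rim mm x,y -0.5327164793143332 0.9358232193758381
block mm x,y 0.43347671704096996 1.2869252099769084
[ 0.52278514 -0.04855528  0.14606749] 1.5081571272742758
```

```bash
python3 - <<'E'
from h import *
a=bot.grab_frame("top");b=bot.grab_frame("side")
for pa,pb in [((369.4,205.6),(307.8,234.2)),((369.4,223),(293.6,239))]:
    o1,d1=ray(a,pa);o2,d2=ray(b,pb)
    M=np.c_[d1,-d2]; s=np.linalg.lstsq(M,o2-o1,rcond=None)[0]
    print(o1+d1*s[0],np.linalg.norm(o1+d1*s[0]-o2-d2*s[1]))
E
python3 -m handwheel '[[-0.01,0.04,0.3,0,0,0],[0,0,0.3,0,0,0],[0,0,0.3,0,0,0],[0,0,0.3,0,0,0],[0,0,0.3,0,0,0],[0,0,0,0,0,0]]'; python3 - <<'E'
from h import *
f=bot.grab_frame("wrist"); save(f,"w12",(180,130,380,380),s=2.4)
E
```

```text
[ 0.53459768 -0.12691114  0.18458953] 0.005129626667970361
[ 0.49887532 -0.1250847   0.18836034] 0.0003570500243272719
clock: 21.35
position: [0.5235, -0.0497, 0.108]
tool_rot: [-3.141, 0.0, 1.507]
force: [-0.6, 0.2, -0.1]
grip_width: 0.0508
```

View pics/w12.png

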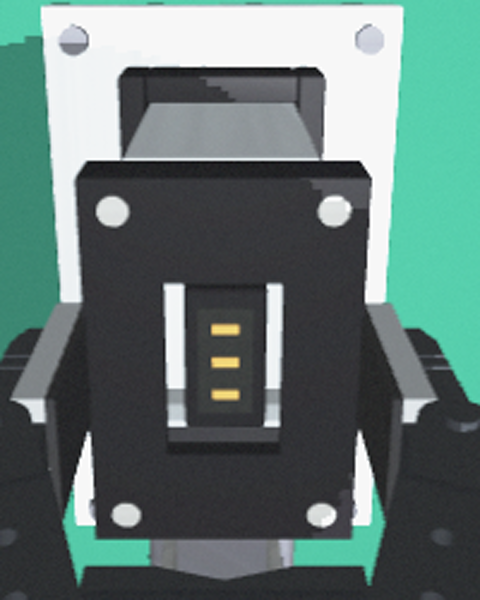

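The block is already centred in the window, and the forks at y about -0.125 are clear of the hand. I'm lowering on.

```bash
python3 -m handwheel '[[0,0,0.25,0,0,0],[0,0,0.25,0,0,0],[0,0,0.2,0,0,0],[0,0,0.1,0,0,0],[0,0,0,0,0,0]]'; python3 -m handwheel '[[0,0,0.1,0,0,0],[0,0,0.1,0,0,0],[0,0,0.04,0,0,0],[0,0,0,0,0,0]]'
```

```text
clock: 22.02
position: [0.5238, -0.0497, 0.0884]
tool_rot: [-3.141, 0.0, 1.507]
force: [0.7, -0.5, -1.4]
grip_width: 0.0506
clock: 22.52
position: [0.5238, -0.0496, 0.0825]
tool_rot: [-3.141, 0.0, 1.507]
force: [-0.6, 0.7, -0.6]
grip_width: 0.0506
```

```bash
python3 -m handwheel '[[0,0,0.04,0,0,0],[0,0,0,0,0,0]]';  python3 -m handwheel '[[0,0,0.04,0,0,0],[0,0,0,0,0,0]]'
```

```text
clock: 22.78
position: [0.5238, -0.0496, 0.0815]
tool_rot: [-3.142, 0.0, 1.507]
force: [-0.0, 0.3, 0.4]
grip_width: 0.0506
clock: 23.02
position: [0.5239, -0.0496, 0.0808]
tool_rot: [3.141, -0.0, 1.507]
force: [-1.7, -0.6, 5.7]
grip_width: 0.0509
```

The cap made contact at TCP 0.0808, which is exactly the predicted seated height. I'm opening, rising straight up and checking.

```bash
python3 -m handwheel '[[0,0,-0.02,0,0,0],[0,0,0,0,0,0],[0,0,0,0,0,0]]' -0.6; python3 -m handwheel '[[0,0,-0.3,0,0,0],[0,0,-0.8,0,0,0],[0,0,-0.95,0,0,0],[0,0,-0.95,0,0,0],[0,0,-0.95,0,0,0],[0,0,-0.95,0,0,0],[0,0,-0.95,0,0,0],[0,0,-0.3,0,0,0]]'; python3 - <<'E'
from h import *
print(bot.observe()["position"])
f=bot.grab_frame("wrist"); save(f,"w13",(200,130,380,380),s=2.4)
f=bot.grab_frame("side"); save(f,"s13",(250,180,350,280),s=5.5)
E
```

```text
clock: 23.4
position: [0.5239, -0.0496, 0.081]
tool_rot: [-3.142, 0.0, 1.507]
force: [0.4, 0.6, -1.1]
grip_width: 0.0685
clock: 24.4
position: [0.5242, -0.0497, 0.2363]
tool_rot: [3.14, -0.0, 1.507]
force: [-0.0, 0.1, 0.1]
grip_width: 0.0683
[ 0.52424285 -0.04970322  0.23627783]
```

View pics/w13.png

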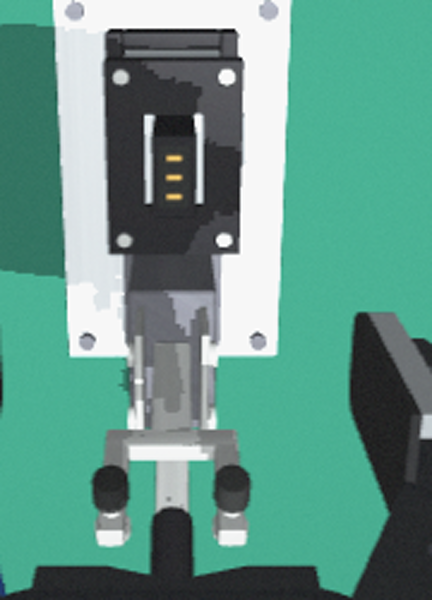

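View pics/s13.png

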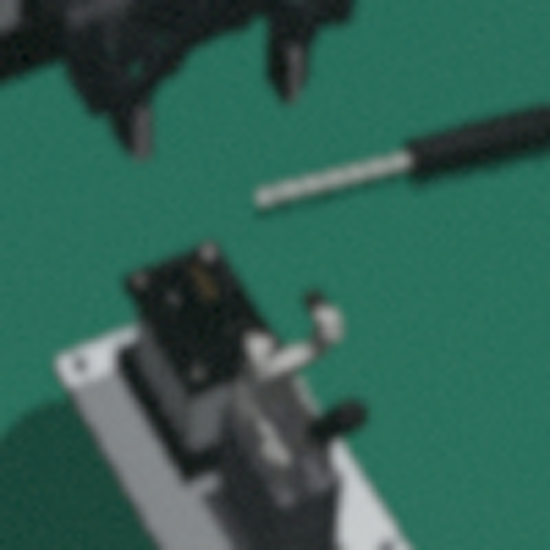

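The cap is seated with the block through its window; in the crop the cap centre is at (174,157). The clamp is open and its grip is at (171,540). I'll check the cap pose and triangulate the handle.

```bash
python3 - <<'E'
from h import *
f=bot.grab_frame("wrist")
c=lambda u,v:(200+(u+.5)/2.4-.5,130+(v+.5)/2.4-.5)
for fz in (0,1): print("cap",fitrect(f,[c(105,60),c(244,58),c(239,252),c(109,255)],.052,.076,.094,[.52,-.05,-.06],fz))
a=bot.grab_frame("top");b=bot.grab_frame("side")
for n,pa,pb in [("gripend",(280+628/5,170+228/5),(250+352/5.5,180+410/5.5)),("gripstart",(280+522/5,170+235/5),(250+312/5.5,180+432/5.5))]:
    o1,d1=ray(a,pa);o2,d2=ray(b,pb)
    s=np.linalg.lstsq(np.c_[d1,-d2],o2-o1,rcond=None)[0]
    X=(o1+d1*s[0]+o2+d2*s[1])/2; print(n,X,np.linalg.norm(o1+d1*s[0]-o2-d2*s[1]))
    H=np.array([.5165,-.1494,.112]); D=X-H; print("angle",np.arctan2(D[2],-D[1]),np.linalg.norm(D))
E
```

```text
cap (array([ 0.52265931, -0.04917677, -0.06065448]), np.float64(1.01800834994404))
cap (array([ 0.52262792, -0.04964572, -0.06065299,  0.09204595]), np.float64(0.8334628142446547))
gripend [ 0.5131569  -0.19549536  0.19906636] 0.0016630296969469842
angle 1.083884477708392 0.09857235708683969
gripstart [ 0.51495156 -0.16697642  0.14286914] 0.00080922855435698
angle 1.0531921255059085 0.03555604229041734
```

Everything agrees: the cap is square at about 92–94 mm, and the handle is at about 1.07 rad with the hinge where predicted. I'm closing the fingers and moving above the grip.

```bash
python3 -m handwheel '[[-0.5,0,0,0,0,0],[-0.95,-0.015,0,0,0,0],[-0.95,-0.015,0,0,0,0],[-0.95,-0.015,0,0,0,0],[-0.95,-0.01,0,0,0,0],[-0.42,0,0,0,0,0],[0,0,0.5,0,0,0],[0,0,0.5,0,0,0]]' 1 60; python3 -m handwheel '[[0,0,0.4,0,0,0],[0,0,0.2,0,0,0],[0,0,0,0,0,0]]'; python3 - <<'E'
from h import *
print(bot.observe()["position"],bot.observe()["grip_width"])
f=bot.grab_frame("side"); save(f,"s14",(250,180,350,280),s=5.5)
E
```

```text
clock: 25.65
position: [0.5149, -0.1664, 0.2086]
tool_rot: [-3.141, -0.0, 1.508]
force: [0.3, -0.4, 0.7]
grip_width: 0.0002
clock: 26.02
position: [0.5149, -0.1671, 0.1945]
tool_rot: [-3.141, 0.0, 1.507]
force: [-1.0, -0.4, 0.3]
grip_width: -0.0003
[ 0.51487416 -0.16708473  0.19449443] -0.000349657292525987
```

View pics/s14.png

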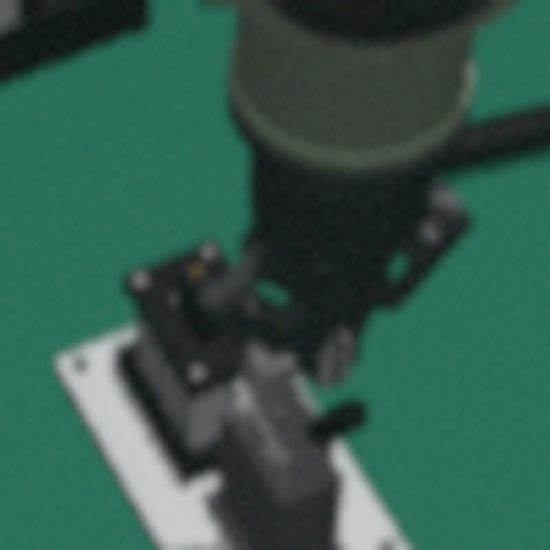

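```bash
python3 -m handwheel '[[-0.04,0,0.27,0,0,0],[-0.04,0,0.27,0,0,0],[-0.2,0,0.12,0,0,0],[-0.2,0,0.12,0,0,0],[-0.24,0,0.18,0,0,0],[-0.24,0,0.18,0,0,0],[0,0,0,0,0,0]]'; python3 - <<'E'
from h import *
f=bot.grab_frame("side"); save(f,"s15",(250,180,350,280),s=5.5)
E
```

```text
clock: 26.95
position: [0.5131, -0.192, 0.1659]
tool_rot: [-3.141, 0.0, 1.506]
force: [-0.1, -0.3, -0.6]
grip_width: 0.0001
```

View pics/s15.png

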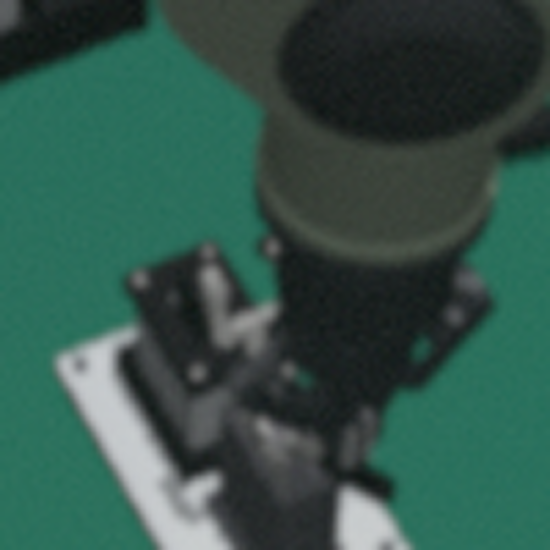

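The forks are swinging over, so the handle is following. Continuing down.

```bash
python3 -m handwheel '[[-0.19,0,0.23,0,0,0],[-0.19,0,0.23,0,0,0],[-0.15,0,0.26,0,0,0],[-0.15,0,0.26,0,0,0],[-0.09,0,0.29,0,0,0],[-0.09,0,0.25,0,0,0],[0,0,0,0,0,0]]'; python3 -m handwheel '[[-0.04,0,0.1,0,0,0],[0,0,0.1,0,0,0],[0,0,0,0,0,0]]'
```

```text
clock: 27.88
position: [0.5116, -0.2127, 0.1277]
tool_rot: [-3.141, -0.0, 1.507]
force: [-0.4, 0.2, -0.6]
grip_width: 0.0
clock: 28.25
position: [0.5119, -0.2137, 0.1232]
tool_rot: [-3.142, 0.0, 1.507]
force: [0.4, -0.3, -0.3]
grip_width: 0.0001
```

```bash
python3 -m handwheel '[[0,0,0.08,0,0,0],[0,0,0.06,0,0,0],[0,0,0,0,0,0]]'; python3 -m handwheel '[[0,0,0.04,0,0,0],[0,0,0,0,0,0]]'; python3 -m handwheel '[[0,0,0.03,0,0,0],[0,0,0,0,0,0]]'
```

```text
clock: 28.62
position: [0.512, -0.2137, 0.1198]
tool_rot: [3.142, 0.0, 1.507]
force: [-0.6, -0.5, 1.2]
grip_width: 0.0004
clock: 28.88
position: [0.5121, -0.2138, 0.1194]
tool_rot: [3.141, -0.0, 1.507]
force: [-3.0, 1.5, 13.6]
grip_width: -0.0004
clock: 29.12
position: [0.5123, -0.2139, 0.1192]
tool_rot: [3.14, -0.0, 1.507]
force: [-5.5, 3.0, 23.3]
grip_width: 0.0001
```

```bash
python3 - <<'E'
from h import *
f=bot.grab_frame("side"); save(f,"s16",(250,180,350,280),s=5.5)
f=bot.grab_frame("wrist"); save(f,"w16",s=1.4)
E
```

```text
(no output)
```

View pics/w16.png

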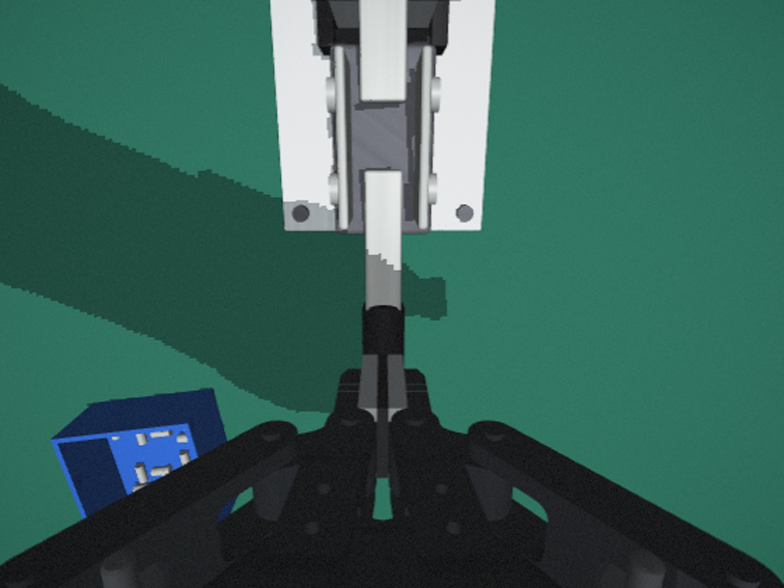

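View pics/s16.png

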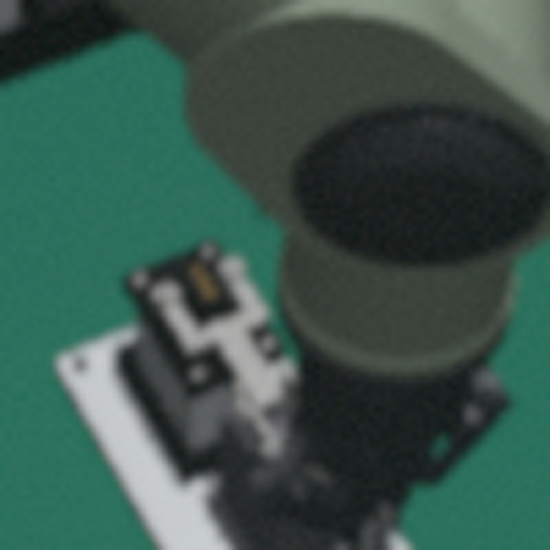

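The handle is level at its stop (TCP 0.1192 against 0.1195 predicted, 23 N) and the forks straddle the block on the cap. I'm retreating straight up for final checks.

```bash
python3 -m handwheel '[[0,0,-0.1,0,0,0],[0,0,-0.5,0,0,0],[0,0,-0.9,0,0,0],[0,0,-0.95,0,0,0],[0,0,-0.95,0,0,0],[0,0,-0.95,0,0,0],[0,0,-0.5,0,0,0],[0,0,0,0,0,0]]'; python3 -m handwheel '[[0.6,-0.8,0,0,0,0],[0.6,-0.95,0,0,0,0],[0.6,-0.95,0,0,0,0],[0.6,-0.8,0,0,0,0],[0,0,0,0,0,0]]'; python3 - <<'E'
from h import *
for n in ["side","top","wrist"]:
    f=bot.grab_frame(n); save(f,n+"F",s=1.4)
    if n=="side": save(f,"sFc",(250,180,350,280),s=5.5)
    if n=="top": save(f,"tFc",(140,100,420,290),s=2.85)
print(bot.observe()["clock"])
E
```

```text
clock: 30.22
position: [0.5122, -0.2137, 0.2399]
tool_rot: [3.14, 0.0, 1.507]
force: [-0.6, -0.7, -0.9]
grip_width: 0.0004
clock: 30.85
position: [0.4274, -0.1472, 0.2388]
tool_rot: [-3.14, -0.001, 1.508]
force: [0.8, 0.5, 0.2]
grip_width: -0.0001
31.0
```

View pics/tFc.png

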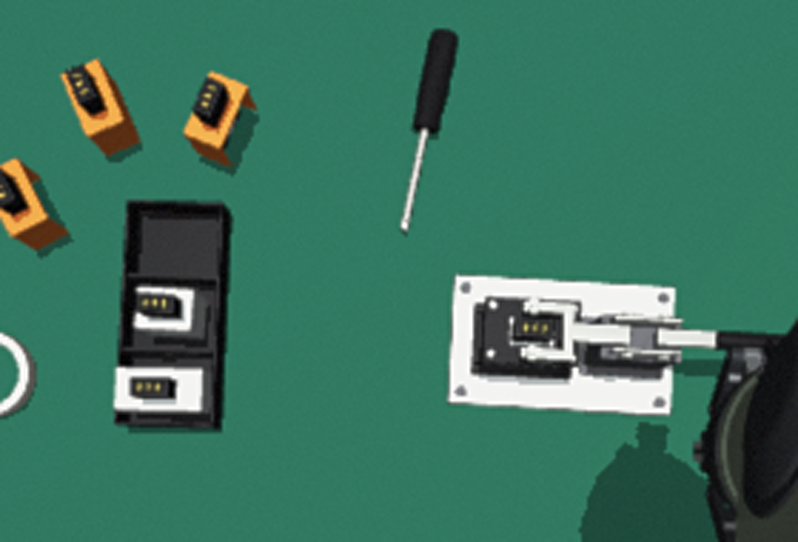

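View pics/sFc.png

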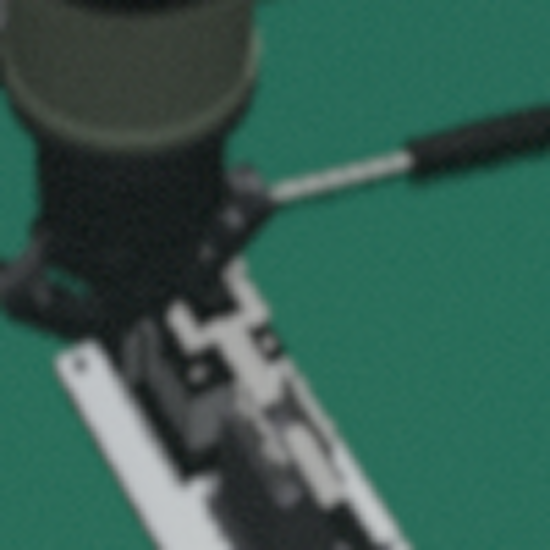

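View pics/wristF.png

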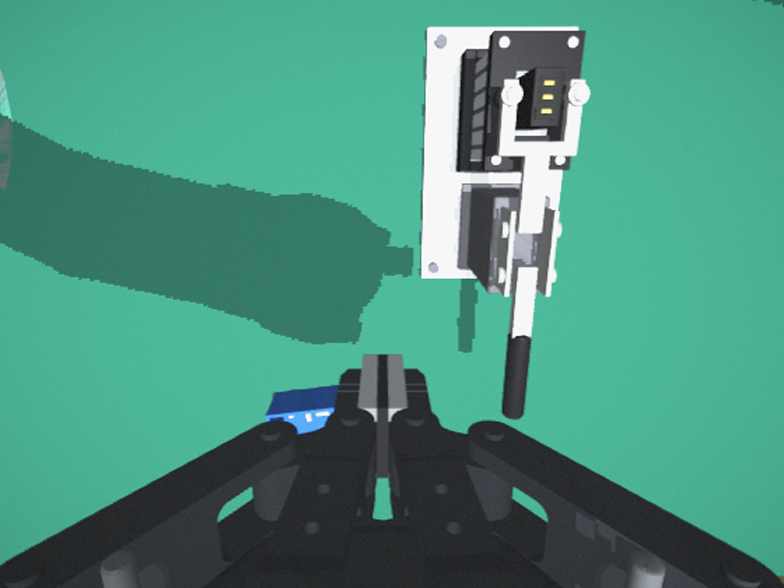

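The wrist view shows the forks at (512,92) and (578,92) down on the cap, the block between them, and the handle at (516,375). I'll do one numeric check of its level, then hand in.

```bash
python3 - <<'E'
from h import *
f=bot.grab_frame("wrist"); H=np.array([.5165,-.1494,.112]); u=np.array([-.0635,-.998,0])
for a in (0,.05,.1,.2):
    print(a,[(proj(f,H+r*(u*np.cos(a)+[0,0,np.sin(a)]))[0]*1.4).round(1) for r in (.038,.098)])
print(bot.observe()["clock"],bot.observe()["qd"].round(3)); print(bot.job_done())
E
```

```text
0 [array([520.3, 331.2]), array([512.4, 413.3])]
0.05 [array([521.2, 332.2]), array([514.5, 417.2])]
0.1 [array([522.1, 333.1]), array([516.6, 420.8])]
0.2 [array([523.9, 334.6]), array([521.1, 427.4])]
31.05 [ 0.002 -0.001 -0.    -0.001  0.004 -0.    -0.002]
the job is handed in; nothing more can be done
None
```

The power converter is assembled and handed in at about 31 s on the clock, against the 67 s limit. No verdict was reported.

- **Module:** I took the one from the far rack compartment; its plate measured 57 mm wide, against 46 and 69 mm for the other two. I lowered it while gripped until it bottomed, at 19 N and at the predicted height, and only then let go.
- **Cap:** It went over the inlet block and met the housing at the predicted seated height. After release, a camera fit put its top at 92–94 mm, square to the housing.
- **Clamp:** I pushed the handle down to its stop, reaching 23 N with the fingertips at 119.2 mm against 119.5 mm expected. The forks sit on the cap, on both sides of the block.

**Last checks:**
- The final pictures show the housing in its nest, both other modules standing in the rack, and the screwdriver in place. The robot is clear of everything.
- The screw bin and tape roll were only partly in those views, and what showed looked undisturbed. I did not measure either against its starting position.
- The handle's image position fits an angle of 0 to 0.05 rad. The camera cannot resolve that more finely, but the stop force and height both point to fully down.

No check failed. The camera estimates of the same part differed by 1–2 mm, within the stated calibration.

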